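# Slide the pan off the heat and start the cooling timer

### The arm

A 6-joint arm with a two-finger parallel gripper is mounted at the origin on the work surface. World frame = base frame: x ahead of the robot, y to its left, z up, the work surface at z = 0. Lengths are in m, angles in degrees, forces in N, time in s.
With the tool pointing down it reaches from about 0.325 to 0.9 m from the base axis. Payload 6.1 kg.
Tool frame: the origin (TCP) lies midway between the tips of the shut fingers; the grasp point (between the pads) lies 19 mm behind it (grip_depth is the distance from the TCP to the grasp point, in m); z points along the fingers, y is the line along which they close (so a half turn about z gives the same grasp; the last joint's range is limited). The gripper opens to 87 mm and grips with 3 to 60 N. Pads are 19 mm wide; open, the fingers measure 117 mm over their backs; the gripper's body (75 mm by 190 mm) begins 51 mm behind the grasp point.
Start: joints at [61.415, 12.628, 87.462, -0, 79.91, -7.225], TCP at [0.228, 0.582, 0.223] pointing down, gripper open.
Joint ranges: [-170.65, 170.65], [-52.31, 119.04], [5.05, 147.46], [-71.25, 251.25], [11.57, 151.72], [-153.62, 153.62]. Speed limits (degrees/s): [147.25, 147.25, 172.46, 180, 180, 180].

### API

Orientations are given as [roll, pitch, yaw] about the fixed x, y, z axes, in that order (R = Rz(yaw) Ry(pitch) Rx(roll)).
In Python, from plant import * gives the robot as it stands. The module is installed in compiled form; this text tells all that it offers.
- The arm moves only by the tool jog_arm, never from a script. Its argument "targets" is one flat list of numbers, 4 for each row, row after row: the shift along the world's x, y, z in m, then the turn about the world's z in degrees. In form: [dx, dy, dz, turn, dx, dy, dz, turn, ...]. A call has 1 to 12 rows; each row is the pose to reach, as a shift and turn from the pose commanded when the call began; what a row does not reach only later rows make up. A row lasts 1/8 s, in which the tool goes at most 62.5 mm and 10.7 degrees, less where a joint would pass 70% of its speed; a pose out of reach is approached as far as the arm can. A call with a gripper value outside its range is refused whole. "claw" is the gripper command: -1 is shut, 1 is fully open, values between are in proportion, set as the call begins (left out, the last holds). The fingers move at their own pace and stop on an object; "newtons" is the grip in N (left out, the last holds). Time passes only in rows, so rows that repeat a pose let the fingers close. It gives the time, the measured TCP pose, the force, the opening and the grip force at its end, in the units of the state.
- sense(): the state, without advancing time (a new reading comes with each control period).
- grab_frame(name): name is "scene" or "top" or "wrist"; returns a dict with "color" (480x640x3 uint8, red, green, blue), "intrinsics" (3x3 intrinsics, pixels), "origin" and "attitude" of the camera in the world. Camera axes: x right, y up, looking along -z (the intrinsics and any distortion apply to the point x, -y, -z); pixel columns grow to the right and rows downward; lengths in m; the calibration is good to about 2 mm. A picture is of the moment at which its call begins. There is no depth.
- sign_off(): hands the job in; it is judged then, once.
The state is a dict: "clock": time; "joints": joint angles; "dq": joint speeds; "effort": joint torques, N m; "eef_pos": TCP position; "orientation": TCP orientation; "ft_force": force on the tool from outside, world axes, zero at the start; "wrist_torque": the same for the moment, N m; "finger_gap": opening from 0.0 (shut) to 1.0 (fully open); "grasp_force": force on a finger pad.
Only numpy, scipy, OpenCV 4.12 (cv2) and the standard library are available. Lean on these libraries where they do the work, as an engineer would, in place of code of your own. Each camera call takes 0.05 s, during which the arm holds its last target. There are 200 camera calls.

### The job

The steel pan has finished on the red ring of the warming plate and the copper pot stands in its way on the blue (cooling) ring: slide the pot over so that it stands wholly inside the yellow ring, then slide the pan so that it stands wholly inside the blue ring, and after that press the black plunger on the orange timer down to its stop and let it come back up. Slide both vessels along the plate, upright, without ever lifting them off it or running off its edge, do not knock them against each other or against the steel post, and leave the dish, the bowl and the small jar on the plate where they stand.

Things in the scene. Friction and masses are not known exactly. Their poses are not given: they have to be found in the camera images.
- plate: White ceramic warming plate fixed on the black bench: flat slab 400 (x) x 640 (y) x 10 mm. Origin: centre of its underside, on the bench (z=0); its flat top, on which everything slides, is 10 mm higher. It never moves, but its place and yaw differ from start to start.
- ring_red: Red ring painted flat on the plate (hot position): inner diameter 136 mm, outer 152 mm, nothing to catch on. Origin: its centre, on the plate's top. The pan starts on it.
- ring_yellow: Yellow ring painted on the plate (parking position), same size, origin at its centre. Starts empty. Rings swap places between starts; red is always at one side.
- ring_blue: Blue ring painted on the plate (cooling position), same size, origin at its centre. The pot starts on it.
- pan: Loose open steel saucepan, 89 mm outer diameter, 70 mm high, wall 3 mm, 0.3-0.65 kg. Origin: centre of its underside, z up. Its straight level black handle points along its own -x (at the start towards the robot, world -x, within 0.6 rad): a bar 18 mm wide, 16 mm thick, from 60 to 140 mm from the pan's axis, centre line 60 mm above the underside. Grip it from above, 100 mm from the axis.
- pot: Loose squat closed copper pot, 100 mm diameter, 38 mm high, 0.28-0.56 kg. Origin: centre of its underside, z up. Over it, on two thin stays at the ends, a level dark wooden bar handle: 78 mm long along the pot's own x axis (any yaw at the start), 16 mm wide, 16 mm thick, centred on the axis, its centre line 62 mm above the underside. Grip its middle from above, firmly.
- post: Steel post with a red band, fixed upright on the plate in the gap between the middle ring and the left or right one: 32 mm diameter, 75 mm high. Origin: centre of its foot on the plate's top. Not to be knocked by pan or pot.
- vial: Loose amber glass jar with a white lid, 42 mm diameter, 75 mm high, standing on the plate in the other gap between rings; origin under its centre. Leave it in place. Post and jar swap sides between starts.
- dish: Loose low green glass dish on the front part of the plate, 76 mm diameter, 30 mm high, origin under its centre. Leave it in place.
- bowl: Loose low blue ceramic bowl on the front part of the plate, 76 mm rim diameter, 32 mm high, origin under its centre. Leave it in place. Dish and bowl swap sides between starts.
- timer: Orange bench timer fixed on the bench beside the plate, left or right: box 75 x 75 x 55 mm, white dial on the face towards the robot, the plunger in the middle of its top. Origin: centre of its underside.
- plunger_top (a point): Centre of the top face of the timer's black plunger head: 36 mm diameter, 10 mm thick, top 83 mm above the bench when up; it moves down with the head.
- plunger (a joint): Travel of the plunger in m: 0 up, 0.012 fully down on its stop (straight down). Spring: 2 N to start, about 8 N at the stop; it springs back when released.
- meter: Grey meter box fixed on the bench across the plate from the timer, 75 x 75 x 55 mm, with two terminals to 69 mm high. Origin: centre of its underside. Not used.
There are look-alikes about, which are no part of the job. Of the things that look like the pot, the largest one is meant. There is more than one size of the timer; the job needs the smaller.

How it is judged (in metres and radians):
On the way, in this order (a step that is already met when the one before it is completed fails the run):
1. the pot has been slid wholly inside the yellow ring and let go (horizontal distance between pot and ring_yellow below 0.0175 m and height (world z) of pot below 0.014 m and angle between pot's own z axis and vertical below 0.06 rad and linear speed of pot below 0.02 m/s and contact force between the fingers and pot below 0.2 N), for 0.2 s.
2. the pan has been slid wholly inside the blue ring and let go, the pot still inside the yellow ring (horizontal distance between pan and ring_blue below 0.023 m and height (world z) of each of pan, pot below 0.014 m and angle between each of pan, pot's own z axis and vertical below 0.06 rad and linear speed of each of pan, pot below 0.02 m/s and contact force between the fingers and pan below 0.2 N and horizontal distance between pot and ring_yellow below 0.0175 m), for 0.2 s.
3. the timer's plunger is pressed down to its stop (value of joint plunger above 0.0105 m), for 0.05 s.
At the end, for the whole second after the job is handed in: The pot stands upright and still inside the yellow ring (axis within 17.5 mm of the ring's centre) and the pan upright and still inside the blue ring (axis within 23 mm), both on the plate, and the plunger is back up (within 2 mm) after having been pressed to within 1.5 mm of its stop (all of step 2 and contact force between the fingers and pot below 0.2 N and value of joint plunger below 0.002 m); the robot touches nothing.
It fails at once if the pan or the pot is lifted more than 6 mm off the plate (height (world z) of any of pan, pot above 0.016 m).
It fails at once if the pan or the pot drops off the plate (height (world z) of any of pan, pot below 0.004 m).
It fails at once if the pan or the pot is tipped more than 0.2 rad (angle between any of pan, pot's own z axis and vertical above 0.2 rad).
It fails at once if the pan or the pot is knocked against the other or against the steel post (over 3 N) (contact force between pan and pot above 3 N or contact force between any of pan, pot and post above 3 N).
It fails at once if the dish, the bowl or the small jar is moved more than 15 mm (distance of any of dish, bowl, vial from where it was at the start of the episode above 0.015 m).
It also fails if it takes over 67 s, if anything falls off the work surface, if the arm or the gripper's body presses on something with over 40 N, if the wrist force passes 120 N, or if a joint passes its speed limit or range.

## Working session

There is one attempt and no reset: what is moved stays moved. The work goes in short steps, Python scripts to look and compute and a tool call to move; the robot and the scene stay as the last step left them, time stands still between calls to the robot, and variables do not carry over. Pictures are saved under pics/ and viewed, at most 10 in all, crops included, and the job is handed in when it is done.

Besides the shell and the picture viewer there is one more tool, called after "Emit:" as name(argument=value, ...) on one line, values as JSON. jog_arm: Moves the arm, as the interface text tells. Its arguments: {"type":"object","properties":{"targets":{"type":"array"},"claw":{"type":"number"},"newtons":{"type":"number"}},"required":["targets"]}

```bash
mkdir -p pics; cat > h.py <<'E'
import numpy as np, cv2
from plant import *
def shot(n,fn=None):
    f=grab_frame(n)
    if fn: cv2.imwrite('pics/'+fn,f['color'][:,:,::-1])
    np.savez('last_%s.npz'%n,**{k:np.array(v) for k,v in f.items() if k in('color','intrinsics','origin','attitude')})
    return f
def load(n): return dict(np.load('last_%s.npz'%n))
def rot(a):
    a=np.array(a,float)
    if a.shape==(3,3): return a
    from scipy.spatial.transform import Rotation as R
    return R.from_euler('xyz',a,degrees=True).as_matrix()
def ray(f,u,v,z):
    K=np.array(f['intrinsics']);p=np.linalg.solve(K,[u,v,1.])
    d=rot(f['attitude'])@np.array([p[0],-p[1],-p[2]]);o=np.array(f['origin'])
    return (o+d*(z-o[2])/d[2])
E
python3 - <<'E'
from h import *
for n in('scene','top'):
    f=shot(n,n+'.png'); print({k:(v if k!='color' else 0) for k,v in f.items()})
print(sense())
E
```

```text
{'color': 0, 'intrinsics': array([[486.46541807,   0.        , 329.85527433],
       [  0.        , 486.46541807, 235.93039665],
       [  0.        ,   0.        ,   1.        ]]), 'origin': array([ 0.8690349 , -0.40872683,  0.99805809]), 'attitude': array([33.7198623 , -0.44330737, 40.48008978])}
{'color': 0, 'intrinsics': array([[558.58514152,   0.        , 313.45981391],
       [  0.        , 558.58514152, 247.04146973],
       [  0.        ,   0.        ,   1.        ]]), 'origin': array([0.42191857, 0.07718593, 1.64382418]), 'attitude': array([  2.27214018,  -0.75058277, -88.27741379])}
{'clock': 0.1, 'joints': array([ 6.14154217e+01,  1.26688716e+01,  8.75193221e+01, -4.80687856e-04,
        7.99113828e+01, -7.22313906e+00]), 'dq': array([ 0.0582742 , -0.04793938, -0.30623047, -0.01278693, -0.00821238,
        0.01260838]), 'effort': array([ 1.08443568e-03, -4.95947385e+01, -3.88515115e+01,  7.04065198e-02,
        5.15863812e-02, -4.29708621e-05]), 'eef_pos': array([0.22737189, 0.58156943, 0.22156564]), 'orientation': array([-1.79901154e+02, -1.20507851e-02,  1.58638635e+02]), 'ft_force': array([0.90242911, 0.28742414, 0.23198175]), 'wrist_torque': array([1.89306268e-02, 7.38285774e-05, 3.99795232e-02]), 'grasp_force': 0.0, 'finger_gap': 1.0023894162728142}
```

View pics/top.png

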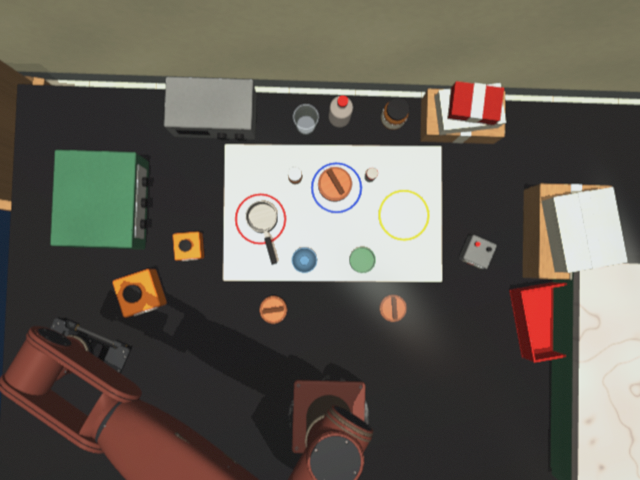

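View pics/scene.png

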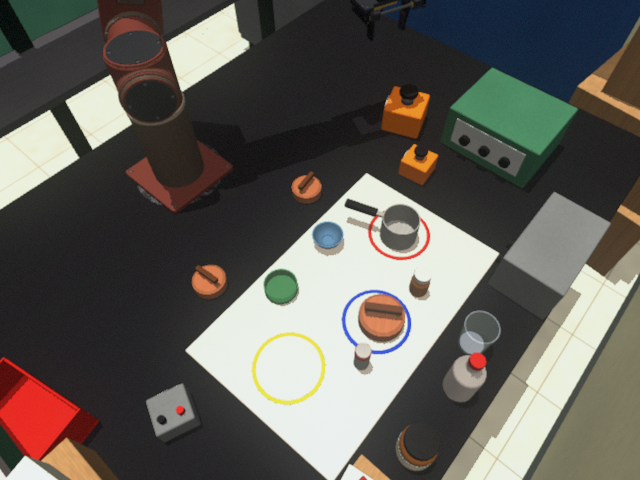

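The top view shows the copper pot on the blue ring at (335,184). Two smaller look-alike pots are off the plate at (273,310) and (393,308). There are two orange timers: a small one at (187,246) and a big one at (140,293). The pan is at (263,216) with its handle end at (271,260). Jar and post are at (295,175) and (371,174), the bowl at (304,260), the dish at (362,260) and the yellow ring at (404,215). The scene view agrees. I choose the pot at (335,184), which is the largest, and the timer at (187,246), which is the smaller.

```bash
cat > m.py <<'E'
from h import *
f=load('top'); c=f['color']; hsv=cv2.cvtColor(c,cv2.COLOR_RGB2HSV)
def W(u,v,z): return np.round(ray(f,u,v,z),4)
def blobs(name,lo,hi,roi,z,mn=30):
    x0,y0,x1,y1=roi; m=cv2.inRange(hsv,np.array(lo),np.array(hi)); k=np.zeros_like(m);k[y0:y1,x0:x1]=m[y0:y1,x0:x1]
    for q in cv2.findContours(k,cv2.RETR_EXTERNAL,cv2.CHAIN_APPROX_NONE)[0]:
        if cv2.contourArea(q)<mn: continue
        (u,v),r=cv2.minEnclosingCircle(q); e=cv2.fitEllipse(q)
        rr=cv2.minAreaRect(q)
        s=ray(f,0,0,z)[2]; sc=(f['origin'][2]-z)/f['intrinsics'][0,0]
        print(name,'ell',W(*e[0],z),'px',np.round(e[0],1),'diam mm',np.round(np.array(e[1])*sc*1e3,1),'rect',np.round(rr[1],1)*sc*1e3,'ctr',W(*rr[0],z))
P=(222,143,444,284)
blobs('plate',(0,0,150),(180,60,255),P,.01,3000)
blobs('red',(0,120,120),(6,255,255),(225,185,300,250),.01)
blobs('red2',(174,120,120),(180,255,255),(225,185,300,250),.01)
blobs('yel',(24,120,120),(34,255,255),P,.01)
blobs('blue',(112,120,80),(126,255,255),P,.01,300)
blobs('pot',(4,100,50),(16,255,255),(305,160,365,210),.048,100)
blobs('bowl',(95,80,60),(112,255,255),(285,240,325,280),.042,100)
blobs('dish',(45,60,50),(85,255,255),(340,240,385,280),.04,100)
blobs('timer',(8,150,120),(22,255,255),(165,225,210,268),.055,100)
blobs('plunger',(0,0,0),(180,255,70),(176,236,198,256),.083,50)
blobs('handle',(0,0,0),(180,255,90),(255,228,285,268),.078,50)
for a,b in(((225,185),(300,250)),((280,160),(310,190)),((310,155),(365,215))): pass
big=cv2.resize(c[150:290,165:445],None,fx=2.8,fy=2.8,interpolation=cv2.INTER_CUBIC)
s=load('scene')['color'][170:410,240:500]
s=cv2.resize(s,None,fx=2,fy=2,interpolation=cv2.INTER_CUBIC)
cv2.imwrite('pics/ctop.png',big[:,:,::-1]); cv2.imwrite('pics/cscene.png',s[:,:,::-1])
E
python3 m.py
```

```text
plate ell [0.5891 0.0054 0.01  ] px [332.3 213. ] diam mm [455.4 776.6] rect [638.22040588 398.37589038] ctr [0.5897 0.0051 0.01  ]
red ell [0.5661 0.2166 0.01  ] px [260.1 218.5] diam mm [143.3 144. ] rect [143.32172268 146.24665579] ctr [0.5662 0.2168 0.01  ]
yel ell [ 0.5906 -0.2039  0.01  ] px [403.4 214.7] diam mm [144.2 145. ] rect [143.32172268 143.32172268] ctr [ 0.5912 -0.204   0.01  ]
blue ell [ 0.6652 -0.0036  0.01  ] px [336.1 187.3] diam mm [143.2 144.5] rect [145.07668255 143.9067093 ] ctr [ 0.6658 -0.0038  0.01  ]
pot ell [0.67  0.003 0.048] px [334.6 183.6] diam mm [92.  93.6] rect [92.8493831 92.8493831] ctr [0.6704 0.0032 0.048 ]
bowl ell [0.4492 0.0846 0.042 ] px [303.8 259.6] diam mm [65.7 66.3] rect [65.95584695 65.95584695] ctr [0.4495 0.0856 0.042 ]
dish ell [ 0.4549 -0.0811  0.04  ] px [361.5 259.4] diam mm [65.2 66.3] rect [65.46395267 65.46395267] ctr [ 0.4546 -0.081   0.04  ]
timer ell [0.4791 0.4182 0.055 ] px [186.7 245.4] diam mm [84.9 89.3] rect [76.79805571 79.07355366] ctr [0.4789 0.4183 0.055 ]
plunger ell [0.4787 0.4178 0.083 ] px [184.7 245.1] diam mm [25.2 27.7] rect [25.14821208 27.94245787] ctr [0.4778 0.4168 0.083 ]
handle ell [0.4735 0.1792 0.078 ] px [270.3 249.7] diam mm [13.5 92.5] rect [72.88312133 14.29630457] ctr [0.4721 0.1785 0.078 ]
```

```bash
python3 - <<'E'
import cv2,numpy as np
a=cv2.imread('pics/ctop.png');b=cv2.imread('pics/cscene.png')
a=cv2.resize(a,(560,280));b=b[100:400,150:400]
o=np.zeros((590,800,3),np.uint8);o[:280,:560]=a;o[285:585,:250]=b;cv2.imwrite('pics/crop1.png',o)
E
```

```text
(no output)
```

View pics/crop1.png

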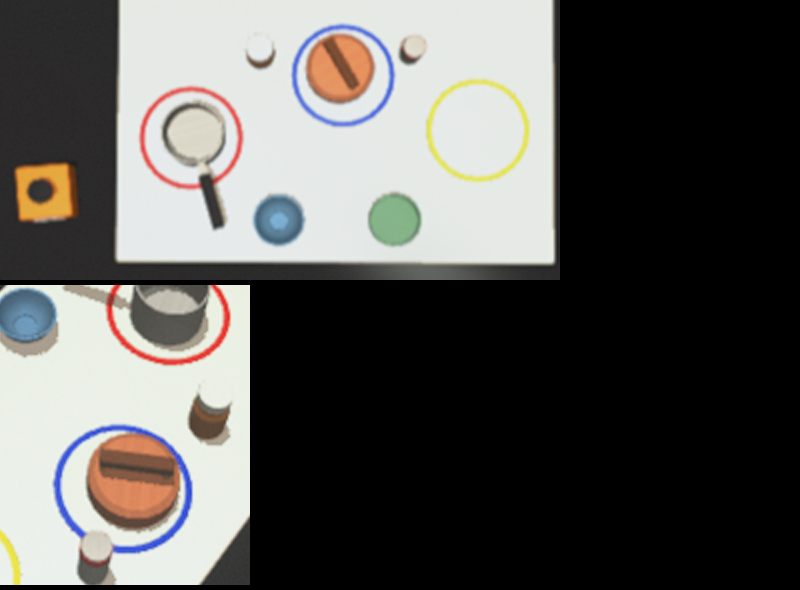

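The crop confirms the choice. The pot is the largest copper one, on the blue ring with its dark bar at crop (341,63). The amber jar with the white lid is at (260,50) and the post with the red band at (413,47). The pan handle is free at (211,200) and the small timer's plunger is at (40,190).

```bash
cat > m2.py <<'E'
from m import *
print('---post',W(372,173,.085),'vial',W(295,173,.085))
sub=hsv[160:210,310:360]
pm=np.zeros(hsv.shape[:2],np.uint8); cv2.circle(pm,(335,184),15,255,-1)
m=((c[:,:,0]<150)&(pm>0)).astype(np.uint8)
q=max(cv2.findContours(m,cv2.RETR_EXTERNAL,cv2.CHAIN_APPROX_NONE)[0],key=cv2.contourArea)
r=cv2.minAreaRect(q);b=cv2.boxPoints(r);print('bar',r,[W(*p,.08)[:2] for p in b],W(*r[0],.08))
l=cv2.fitLine(q,cv2.DIST_L2,0,.01,.01).ravel()
a=W(l[2],l[3],.08);d=W(l[2]+20*l[0],l[3]+20*l[1],.08)-a;print('bar yaw',np.degrees(np.arctan2(d[1],d[0])),a)
hm=cv2.inRange(hsv,np.array((0,0,0)),np.array((180,255,90)));k=np.zeros_like(hm);k[228:268,255:285]=hm[228:268,255:285]
q=max(cv2.findContours(k,cv2.RETR_EXTERNAL,cv2.CHAIN_APPROX_NONE)[0],key=cv2.contourArea)
l=cv2.fitLine(q,cv2.DIST_L2,0,.01,.01).ravel();a=W(l[2],l[3],.078);d=W(l[2]+20*l[0],l[3]+20*l[1],.078)-a;print('handle yaw',np.degrees(np.arctan2(d[1],d[0])),a)
# pan rim: dark-ish vs plate, outer circle
g=cv2.cvtColor(c,cv2.COLOR_RGB2GRAY)[188:245,232:295]
h=cv2.HoughCircles(cv2.resize(g,None,fx=4,fy=4,interpolation=cv2.INTER_CUBIC),cv2.HOUGH_GRADIENT,1.5,20,param1=100,param2=30,minRadius=48,maxRadius=75)
for t in h[0][:4]: print('pan circ',W(232+t[0]/4-.4,188+t[1]/4-.4,.08),'r mm',t[2]/4*2.8)
E
python3 m2.py | sed -n '/---/,$p'
```

```text
---post [ 0.6976 -0.0996  0.085 ] vial [0.6907 0.1167 0.085 ]
bar ((335.2205810546875, 181.8675994873047), (26.067785263061523, 5.316456317901611), 59.036251068115234) [array([0.697 , 0.0289]), array([0.7052, 0.0163]), array([ 0.6431, -0.0233]), array([ 0.635 , -0.0106])] [0.6701 0.0028 0.08  ]
bar yaw -147.5210197821214 [0.6704 0.0029 0.08  ]
handle yaw -162.761909157674 [0.4719 0.1787 0.078 ]
pan circ [0.5674 0.2082 0.08  ] r mm 42.21
pan circ [0.5541 0.1962 0.08  ] r mm 50.714996
pan circ [0.5804 0.1981 0.08  ] r mm 48.405
pan circ [0.5765 0.2222 0.08  ] r mm 51.87
```

Emit:
jog_arm(targets=[0.02,-0.026,0,-10,0.057,-0.075,0,-20,0.095,-0.125,0,-30,0.135,-0.177,0,-40,0.175,-0.229,0,-50,0.215,-0.281,0,-60,0.255,-0.333,-0.01,-70,0.295,-0.385,-0.02,-80,0.335,-0.437,-0.03,-90,0.372,-0.485,-0.04,-100,0.408,-0.535,-0.05,-110,0.442,-0.579,-0.06,-120], claw=1, newtons=45)

```text
clock: 1.6
eef_pos: [0.662, 0.0122, 0.1642]
orientation: [-180.0, 0.0, 38.3]
ft_force: [0.9, -0.4, 0.0]
finger_gap: 1.002
grasp_force: 0.0
```

Emit:
jog_arm(targets=[0,0,0,-6,0,0,0,-6,0,0,0,-6])

```text
clock: 1.98
eef_pos: [0.661, 0.0146, 0.1649]
orientation: [-180.0, 0.0, 32.8]
ft_force: [-0.4, 0.3, 0.4]
finger_gap: 1.0
grasp_force: 0.0
```

```bash
python3 - <<'E'
from h import *
f=shot('wrist','w1.png'); s=sense(); print(s['eef_pos'],s['orientation'],f['origin'],f['attitude'],f['intrinsics'][0])
E
```

```text
[0.66104538 0.01481299 0.16517986] [ 1.79998022e+02 -9.65712435e-03  3.28015534e+01] [0.72003299 0.05262647 0.32662481] [-1.49695651e+01  1.87520525e-02 -5.72044021e+01] [426.79882056   0.         321.3781837 ]
```

View pics/w1.png

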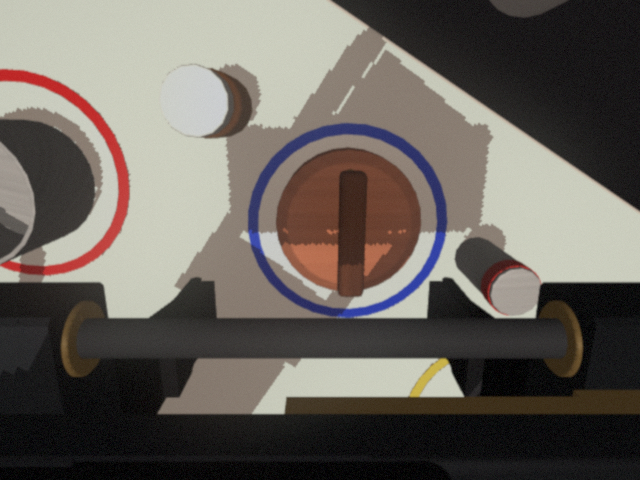

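The wrist view shows the bar from (353,172) to (350,296), its middle at about (351,233). It runs straight along the tool. The jar lid is at (197,100) and the post top at (514,288).

```bash
python3 - <<'E'
from h import *
f=load('wrist')
for n,u,v,z in(('barend',353,172,.08),('barend2',350,296,.08),('mid',351,233,.08),('post',514,288,.085),('vial',197,100,.085),('potL',277,222,.048),('potR',421,222,.048)): print(n,np.round(ray(f,u,v,z),4))
E
```

```text
barend [0.7075 0.023  0.08  ]
barend2 [ 0.643 -0.018  0.08 ]
mid [0.6768 0.0039 0.08  ]
post [ 0.7026 -0.0971  0.085 ]
vial [0.6942 0.1159 0.085 ]
potL [0.6507 0.0434 0.048 ]
potR [ 0.7029 -0.0376  0.048 ]
```

Emit:
jog_arm(targets=[0.011,-0.012,-0.01,0,0.011,-0.012,-0.04,0,0.011,-0.012,-0.07,0,0.011,-0.012,-0.095,0,0.011,-0.012,-0.105,0,0.011,-0.012,-0.11,0,0.011,-0.012,-0.11,0])

```text
clock: 2.9
eef_pos: [0.6729, 0.0019, 0.0555]
orientation: [180.0, -0.0, 32.7]
ft_force: [0.7, 0.4, 0.0]
finger_gap: 1.001
grasp_force: 0.0
```

Emit:
jog_arm(targets=[0,0,-0.001,0,0,0,-0.001,0,0,0,-0.001,0,0,0,-0.001,0,0,0,-0.001,0,0,0,-0.001,0,0,0,-0.001,0,0,0,-0.001,0], claw=-1, newtons=45)

```text
clock: 3.9
eef_pos: [0.6725, 0.0018, 0.054]
orientation: [180.0, -0.0, 32.6]
ft_force: [-0.4, 0.1, -3.2]
finger_gap: 0.178
grasp_force: 45.1
```

Emit:
jog_arm(targets=[-0.004,-0.001,0,0,-0.012,-0.003,0,0,-0.022,-0.005,0,0,-0.033,-0.008,0,0,-0.044,-0.012,0,0,-0.054,-0.018,0,0,-0.063,-0.026,0,0,-0.07,-0.036,0,0,-0.075,-0.048,0,0,-0.078,-0.062,0,0,-0.08,-0.076,0,0,-0.08,-0.088,0,0])

```text
clock: 5.4
eef_pos: [0.5922, -0.0869, 0.054]
orientation: [-180.0, 0.0, 32.6]
ft_force: [2.1, 1.5, -0.9]
finger_gap: 0.175
grasp_force: 45.0
```

Emit:
jog_arm(targets=[0,-0.01,0,0,0,-0.022,0,0,0,-0.036,0,0,0,-0.05,0,0,0,-0.064,0,0,0,-0.078,0,0,0,-0.092,0,0,0,-0.104,0,0,0,-0.112,0,0,0,-0.117,0,0,0,-0.119,0,0,0,-0.119,0,0])

```text
clock: 6.9
eef_pos: [0.5923, -0.2056, 0.054]
orientation: [180.0, 0.0, 32.6]
ft_force: [-0.3, 2.0, 4.1]
finger_gap: 0.18
grasp_force: 45.0
```

```bash
python3 - <<'E'
from h import *
f=shot('wrist','w2.png'); s=sense(); print(s['eef_pos'],s['ft_force'])
for n in('top','scene'):
    shot(n)
a=cv2.resize(load('wrist')['color'],(400,300));b=load('scene')['color'][290:440,200:400]
t=load('top')['color'][140:290,220:450]
b=cv2.resize(b,(400,300));t=cv2.resize(t,(460,300))
o=np.zeros((600,800,3),np.uint8);o[:300,:400]=a;o[:300,400:]=b;o[300:,:460]=t
cv2.imwrite('pics/c2.png',o[:,:,::-1])
E
```

```text
[ 0.59235689 -0.2056229   0.05396971] [0.38384919 1.25625518 3.78645924]
```

View pics/c2.png

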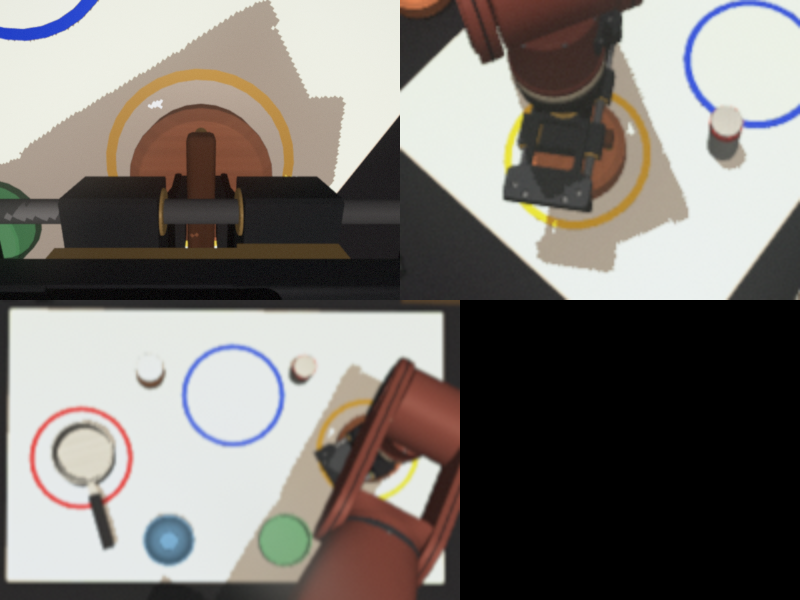

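The composite shows the pot held upright with the yellow ring around it on all visible sides (scene crop, ring about (505,95)–(650,225)). I release and retreat.

Emit:
jog_arm(targets=[0,0,0,0,0,0,0,0,0,0,0,0,0,0,0,0,0,0,0,0,0,0,0.015,0,0,0,0.045,0,0,0,0.09,0,0,0,0.1,0], claw=1)

```text
clock: 8.18
eef_pos: [0.5949, -0.2062, 0.1594]
orientation: [179.6, -0.2, 32.6]
ft_force: [-0.3, -0.0, 0.6]
finger_gap: 0.991
grasp_force: 0.0
```

Emit:
jog_arm(targets=[-0.01,0.035,0,-5,-0.025,0.085,0,-10,-0.042,0.14,0,-15.5,-0.06,0.195,0,-15.5,-0.078,0.25,0,-15.5,-0.096,0.305,0,-15.5,-0.11,0.35,0,-15.5,-0.117,0.375,0,-15.5,-0.119,0.384,0,-15.5,-0.119,0.384,0,-15.5,-0.119,0.384,0,-15.5])

```text
clock: 9.55
eef_pos: [0.4737, 0.178, 0.1539]
orientation: [180.0, 0.0, 17.1]
ft_force: [-0.3, 0.3, 0.5]
finger_gap: 1.0
grasp_force: 0.0
```

```bash
python3 - <<'E'
from h import *
f=shot('top','t3.png'); w=shot('wrist'); s=sense(); print(s['eef_pos'],s['orientation'])
hsv=cv2.cvtColor(f['color'],cv2.COLOR_RGB2HSV)
def bl(lo,hi,roi,z):
    m=cv2.inRange(hsv,np.array(lo),np.array(hi));k=np.zeros_like(m);x0,y0,x1,y1=roi;k[y0:y1,x0:x1]=m[y0:y1,x0:x1]
    q=max(cv2.findContours(k,cv2.RETR_EXTERNAL,cv2.CHAIN_APPROX_NONE)[0],key=cv2.contourArea)
    e=cv2.fitEllipse(q);print(np.round(ray(f,*e[0],z),4),e[1])
bl((4,100,50),(16,255,255),(375,185,435,245),.048)
bl((24,120,120),(34,255,255),(370,180,444,250),.01)
a=cv2.resize(w['color'],(400,300));t=cv2.resize(f['color'][140:290,180:450],(400,222))
o=np.zeros((300,800,3),np.uint8);o[:,:400]=a;o[:222,400:]=t
cv2.imwrite('pics/c3.png',o[:,:,::-1])
E
```

```text
[0.47370453 0.17799247 0.1538968 ] [1.79988845e+02 4.67190687e-03 1.70562583e+01]
[ 0.5905 -0.2014  0.048 ] (32.217529296875, 33.07791519165039)
[ 0.5906 -0.2039  0.01  ] (49.2671012878418, 49.578365325927734)
```

View pics/c3.png

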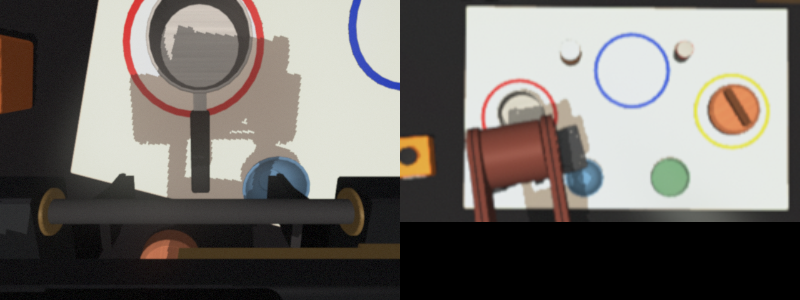

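The pot stands 2.5 mm from the yellow ring's centre. The wrist view has the pan handle upright at column 200 between the fingers, with the bowl clear at (277,178). I descend onto the handle.

Emit:
jog_arm(targets=[0,0,-0.02,0,0,0,-0.05,0,0,0,-0.075,0,0,0,-0.092,0,0,0,-0.1,0,0,0,-0.102,0,0,0,-0.102,0], claw=0.3)

```text
clock: 10.52
eef_pos: [0.474, 0.1791, 0.0526]
orientation: [180.0, -0.1, 17.1]
ft_force: [-0.0, -0.8, 0.3]
finger_gap: 0.649
grasp_force: 0.0
```

Emit:
jog_arm(targets=[0,0,0,0,0,0,0,0,0,0,0,0,0,0,0,0,0,0,0,0,0,0,0,0], claw=-1, newtons=45)

```text
clock: 11.28
eef_pos: [0.4733, 0.1789, 0.052]
orientation: [180.0, 0.0, 17.1]
ft_force: [-0.1, 0.4, 0.0]
finger_gap: 0.199
grasp_force: 45.0
```

Emit:
jog_arm(targets=[0,-0.004,0,0,0.001,-0.012,0,0,0.002,-0.023,0,0,0.003,-0.036,0,0,0.004,-0.049,0,0,0.006,-0.062,0,0,0.008,-0.075,0,0,0.01,-0.088,0,0,0.013,-0.101,0,0,0.017,-0.114,0,0,0.021,-0.126,0,0,0.025,-0.136,0,0])

```text
clock: 12.78
eef_pos: [0.4985, 0.0422, 0.0519]
orientation: [-180.0, 0.0, 17.1]
ft_force: [-2.2, 4.4, 2.0]
finger_gap: 0.203
grasp_force: 45.1
```

Emit:
jog_arm(targets=[0.004,-0.008,0,0,0.01,-0.018,0,0,0.017,-0.028,0,0,0.025,-0.038,0,0,0.034,-0.048,0,0,0.043,-0.057,0,0,0.052,-0.064,0,0,0.06,-0.07,0,0,0.067,-0.074,0,0,0.071,-0.076,0,0,0.073,-0.076,0,0,0.073,-0.076,0,0])

```text
clock: 14.28
eef_pos: [0.5705, -0.0339, 0.052]
orientation: [180.0, 0.2, 17.1]
ft_force: [-6.1, 1.1, 5.9]
finger_gap: 0.205
grasp_force: 45.0
```

```bash
python3 - <<'E'
from h import *
f=shot('top'); s=sense(); print(s['eef_pos'],s['orientation'],s['ft_force'])
t=cv2.resize(f['color'][140:290,225:450],(600,400),interpolation=cv2.INTER_CUBIC)
cv2.imwrite('pics/c4.png',t[:,:,::-1])
g=cv2.cvtColor(f['color'],cv2.COLOR_RGB2GRAY)[150:225,300:375]
h=cv2.HoughCircles(cv2.resize(g,None,fx=4,fy=4,interpolation=cv2.INTER_CUBIC),cv2.HOUGH_GRADIENT,1.5,20,param1=100,param2=30,minRadius=48,maxRadius=75)
for q in (h[0][:3] if h is not None else []): print('pan circ',ray(f,300+q[0]/4-.4,150+q[1]/4-.4,.08),'r mm',q[2]/4*2.8)
E
```

```text
[ 0.57049995 -0.03385406  0.05194797] [1.79988795e+02 1.49338060e-01 1.71479952e+01] [-5.48389576  0.57103683  6.70832571]
pan circ [ 0.65908597 -0.00119625  0.08      ] r mm 45.675
pan circ [0.66162573 0.0189577  0.08      ] r mm 51.87
pan circ [ 0.67397901 -0.00183022  0.08      ] r mm 51.87
```

View pics/c4.png

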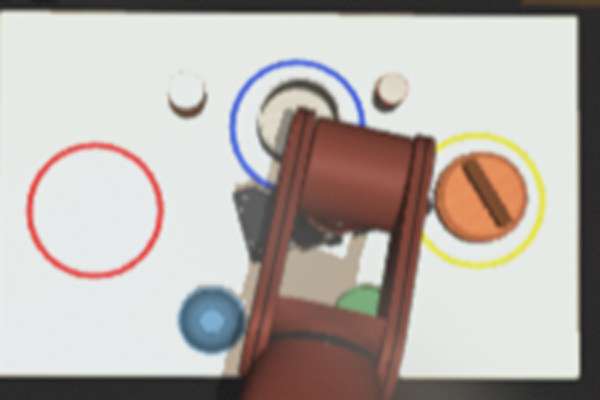

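The pan sits inside the blue ring (ring (230–363, 60–190), pan centre about (298,120)), and the pot is unmoved. I release, rise and go to the small timer.

Emit:
jog_arm(targets=[0,0,0,0,0,0,0,0,0,0,0,0,0,0,0,0,0,0,0,0,0,0,0.015,0,0,0,0.045,0,0,0,0.09,0,0,0,0.11,0,0,0,0.11,0], claw=0.4)

```text
clock: 15.58
eef_pos: [0.5727, -0.0333, 0.1641]
orientation: [179.9, -0.2, 17.1]
ft_force: [0.5, 0.2, -0.4]
finger_gap: 0.702
grasp_force: 0.0
```

Emit:
jog_arm(targets=[-0.006,0.03,0,0,-0.015,0.075,0,0,-0.026,0.13,0,0,-0.037,0.185,0,0,-0.048,0.24,0,0,-0.059,0.295,0,0,-0.07,0.35,0,0,-0.08,0.4,0,0,-0.087,0.435,0,0,-0.09,0.45,-0.01,0,-0.09,0.451,-0.02,0,-0.09,0.451,-0.03,0], claw=-1)

```text
clock: 17.08
eef_pos: [0.4812, 0.4163, 0.13]
orientation: [179.9, 0.1, 17.1]
ft_force: [0.6, -0.8, 0.0]
finger_gap: 0.006
grasp_force: 0.0
```

```bash
python3 - <<'E'
from h import *
f=shot('top'); w=shot('wrist'); s=sense(); print(s['eef_pos'],s['orientation'],w['origin'])
a=cv2.resize(w['color'],(400,300));t=cv2.resize(f['color'][140:290,150:450],(400,200));sc=cv2.resize(shot('scene')['color'],(400,300))
o=np.zeros((600,800,3),np.uint8);o[:300,:400]=a;o[:200,400:]=t;o[300:,:400]=sc
cv2.imwrite('pics/c5.png',o[:,:,::-1])
g=cv2.cvtColor(f['color'],cv2.COLOR_RGB2GRAY)[150:225,300:375]
h=cv2.HoughCircles(cv2.resize(g,None,fx=4,fy=4,interpolation=cv2.INTER_CUBIC),cv2.HOUGH_GRADIENT,1.5,20,param1=100,param2=30,minRadius=55,maxRadius=68)
for q in (h[0][:3] if h is not None else []): print('pan circ',ray(f,300+q[0]/4-.4,150+q[1]/4-.4,.08),'r mm',q[2]/4*2.8)
E
```

```text
[0.4807809  0.41584017 0.12950299] [179.91971883   0.20736014  17.04546483] [0.54839176 0.43652589 0.29009902]
pan circ [0.65371429 0.00076475 0.08      ] r mm 41.23
```

View pics/c5.png

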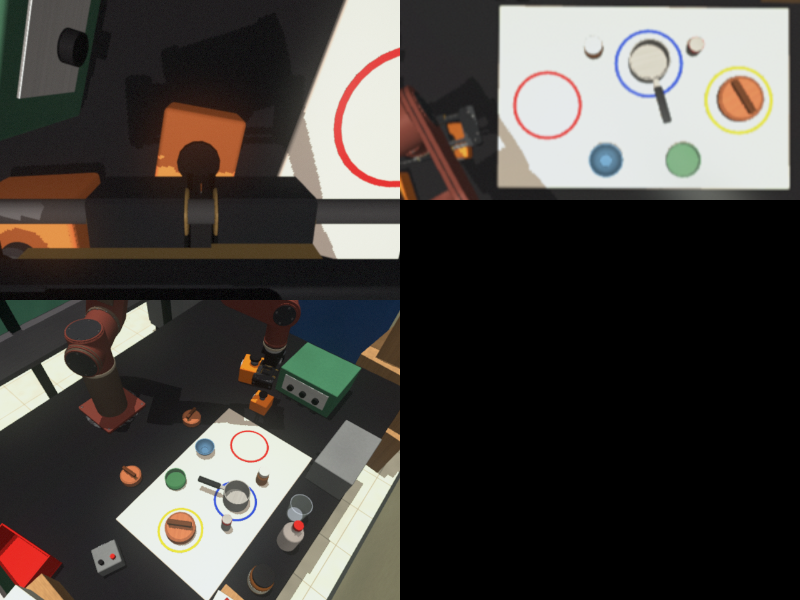

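The pan is inside the blue ring at top crop (648,62), the pot is inside yellow at (740,98), and the fingers hang over the small timer's plunger head (wrist (198,160)). I press in small steps and double-check the pan from the saved image.

Emit:
jog_arm(targets=[-0.001,0.001,-0.02,0,-0.001,0.001,-0.037,0,-0.001,0.001,-0.045,0,-0.001,0.001,-0.049,0,-0.001,0.001,-0.053,0,-0.001,0.001,-0.056,0,-0.001,0.001,-0.058,0,-0.001,0.001,-0.058,0])

```text
clock: 18.23
eef_pos: [0.4804, 0.4191, 0.0746]
orientation: [-180.0, -0.0, 17.1]
ft_force: [-3.0, -2.6, 5.6]
finger_gap: 0.002
grasp_force: 3.0
```

```bash
python3 - <<'E'
from h import *
f=load('top');c=f['color'];hsv=cv2.cvtColor(c,cv2.COLOR_RGB2HSV)
k=np.zeros(c.shape[:2],np.uint8);hm=cv2.inRange(hsv,np.array((0,0,0)),np.array((180,255,90)));k[200:236,335:362]=hm[200:236,335:362]
q=max(cv2.findContours(k,cv2.RETR_EXTERNAL,cv2.CHAIN_APPROX_NONE)[0],key=cv2.contourArea)
l=cv2.fitLine(q,cv2.DIST_L2,0,.01,.01).ravel();r=cv2.minAreaRect(q)
a=ray(f,*r[0],.078);b=ray(f,r[0][0]-20*l[0]*np.sign(l[1]),r[0][1]-20*abs(l[1]),.078);d=(b-a)/np.linalg.norm(b-a)
print(r,a,d,'axis',a+.1*d)
E
```

```text
((346.5917663574219, 217.9724884033203), (25.57396125793457, 4.7891316413879395), 73.3007583618164) [ 0.56930786 -0.03217604  0.078     ] [0.95303696 0.30285402 0.        ] axis [ 0.66461156 -0.00189064  0.078     ]
```

Emit:
jog_arm(targets=[0,0,-0.002,0,0,0,-0.003,0,0,0,-0.004,0,0,0,-0.005,0,0,0,-0.005,0])

```text
clock: 18.85
eef_pos: [0.4806, 0.4192, 0.0713]
orientation: [-180.0, -0.0, 17.2]
ft_force: [-6.9, -5.3, 14.2]
finger_gap: 0.001
grasp_force: 7.1
```

Emit:
jog_arm(targets=[0,0,-0.001,0,0,0,-0.0015,0,0,0,-0.0015,0])

```text
clock: 19.23
eef_pos: [0.4807, 0.4193, 0.0712]
orientation: [-180.0, -0.1, 17.2]
ft_force: [-9.5, -6.9, 22.3]
finger_gap: 0.001
grasp_force: 10.9
```

Emit:
jog_arm(targets=[0,0,0.005,0,0,0,0.015,0,0,0,0.035,0,0,0,0.06,0,0,0,0.09,0,0,0,0.1,0,0,0,0.1,0,0,0,0.1,0])

```text
clock: 20.23
eef_pos: [0.4797, 0.4185, 0.166]
orientation: [180.0, 0.1, 17.1]
ft_force: [-0.2, 0.0, -0.6]
finger_gap: 0.006
grasp_force: 0.0
```

The plunger reached its stop: the force climbed to 22 N while z held at 0.071. It has been released, and the arm is clear.

```bash
python3 -c "
from plant import *
print(sense()['dq'].round(2)); print(sign_off())"
```

```text
[-0.11  0.45  0.22 -0.04  0.13 -0.05]
the job is handed in; nothing more can be done
None
```

The pot is parked inside the yellow ring (about 2.5 mm off centre) and the pan inside the blue ring (about 2 mm off). The timer plunger was pressed to its stop and released, and the job was handed in at about 20 s with no verdict returned.

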